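Shut and lock the power-pack cover of a tasting-stall warming plate

TASK

Swing the open metal cover of the warming plate's power-pack bay fully shut, then push its sprung wing stud in just as far as it needs to come free and turn it a quarter turn clockwise, so that it stays locked when you let go. Feel for the depth and do not lean on the machine: never press it down with more than 20 N nor wrench the wing with more than 0.3 N m. Leave the jar, the bottle and the bowl standing where they are.

Things in the scene. Friction and masses are not known exactly. Their poses are not given: they have to be found in the camera images.
- warmer: Warming plate: steel box 260 (x) by 330 (y) by 85 mm high, fixed to the table. Origin: centre of its underside. z up; its front, with a round black dial, faces its -x. A dark warming plate fills the +y two thirds of the top (highest point 89 mm); the open power-pack bay is the strip along its -y side.
- cover_hinge (a point): Mid point of the cover's hinge line, level with the cover's upper face when shut (88 mm above the table). Axes are the cover's and swing with it: x along the hinge line, -y from hinge to free edge, z square out of the upper face. The cover is an aluminium plate 226 (x) by 110 (y) by 3 mm, hinged along its +y edge.
- cover_corner (a point): Point on the cover's upper face, 65 mm to -x of the stud's axis and 95 mm from the hinge line (15 mm in from the free edge): bare plate, a good place to push the cover down. Axes as the cover's.
- cover (a joint): Angle of the cover, rad: 0 fully shut (lying flat), grows as the free edge rises. Starts 0.6 to 1.1. Its stiff hinge stays where it is left; it takes about 2 to 3 N at the free edge to move it down.
- wing (a point): Centre of the steel wing of the stud: upright grip 36 mm long (x), 10 thick (y), 26 high (z). At its foot, 13 mm below this point, is the top of a round collar, 44 mm across, 5 thick, that fingertips can push on. The stud's axis is z through this point, 70 mm from the hinge line, mid-length of the cover, moving with it; stud out, this point is 36 mm above the cover's upper face.
- stud (a joint): Push of the stud into the cover, m: 0 sprung fully out; spring 2.5 N plus 0.3 N per mm. It is free to turn only within a 2.5 mm band of depth that begins 3 to 13 mm in (differs per unit, cannot be seen): shallower it is blocked, deeper it is caught in a notch, 2 mm above a hard bottom (4.5 mm past the band's start). Turned a quarter and let go, it rises to 2 mm short of the band: locked.
- turn (a joint): Turn of the stud, rad, clockwise from above: about 0 (within 0.08) at the start, wing parallel to the hinge line; stop at 1.6, wing square to the hinge line. With the cover shut it is blocked at about 0.15 unless the stud is in its free band of depth. It drops into its lock only from 1.42 up; turning drag is below 0.1 N m. The wing's own angle is this plus joint twist.
- twist (a joint): Give in the rubber bush between wing and stud, rad: 0 unloaded, 1.5 N m per rad, clockwise positive. It shows how hard the wing is being twisted: 0.2 rad is 0.3 N m.
- feet (a joint): How far the machine is pressed down on its rubber feet, m: 0 unloaded, 20 N per mm (20 N gives 0.001).
- jar: Squat green glass jar, 80 mm across, 110 mm high; origin at the centre of its underside. Bystander.
- oil: Green glass oil bottle, 60 mm across, 170 mm high; origin at the centre of its underside. Bystander.
- bowl: White bowl, 110 mm across, 50 mm high; origin at the centre of its underside. Bystander.

How it is judged (in metres and radians):
On the way, in this order (a step that is already met when the one before it is completed fails the run):
1. the cover is shut (value of joint cover below 0.03 rad), for 0.2 s.
2. the stud is turned a quarter turn with the cover shut (value of joint turn above 1.4 rad and value of joint cover below 0.03 rad), for 0.1 s.
At the end, for the whole second after the job is handed in: The cover is shut (below 0.03 rad), the stud is turned to at least 1.42 rad and held in by its lock (0.4 to 12.5 mm in), still, with the hand off it; jar, bottle and bowl upright (within 0.1 rad) and within 20 mm of where they stood (value of joint cover below 0.03 rad and value of joint turn between 1.42 and 1.7 rad and value of joint stud between 0.0004 and 0.0125 m and velocity of joint turn below 0.05 rad/s and contact force between the fingers and warmer below 0.1 N and angle between each of jar, oil, bowl's own z axis and vertical below 0.1 rad and distance of each of jar, oil, bowl from where it was at the start of the episode below 0.02 m); the robot touches nothing.
It fails at once if the wing is wrenched with more than 0.3 N m (twist beyond 0.2 rad either way) (value of joint twist above 0.2 rad or value of joint twist below -0.2 rad).
It fails at once if the machine is pressed down with more than 20 N (feet squashed beyond 1 mm) (value of joint feet above 0.001 m).
It fails at once if the jar, the bottle or the bowl is knocked over or pushed more than 20 mm (angle between any of jar, oil, bowl's own z axis and vertical above 0.5 rad or distance of any of jar, oil, bowl from where it was at the start of the episode above 0.02 m).
It also fails if it takes over 64 s, if anything falls off the work surface, if the arm or the gripper's body presses on something with over 40 N, if the wrist force passes 120 N, or if a joint passes its speed limit or range.

ROBOT

A 6-joint arm with a two-finger parallel gripper is mounted at the origin on the work surface. World frame = base frame: x ahead of the robot, y to its left, z up, the work surface at z = 0. Lengths are in mm, angles in rad, forces in N, time in s.
With the tool pointing down it reaches from about 350 to 775 mm from the base axis. Payload 7.3 kg.
Tool frame: the origin (TCP) lies midway between the tips of the shut fingers; the grasp point (between the pads) lies 19 mm behind it; z points along the fingers, x is the direction in which the jaws open and shut, and the axes are right-handed (so a half turn about z gives the same grasp; the last joint's range is limited). The gripper opens to 92 mm and grips with 3 to 60 N. Pads are 19 mm wide; open, the fingers measure 130 mm over their backs; the gripper's body (75 mm by 190 mm) begins 47 mm behind the grasp point.
Start: joints at [1.196, 0.342, 1.524, -0, 1.275, -0.146], TCP at [119.059, 511.345, 189.541] pointing down, gripper open.
Joint ranges: [-2.53, 2.53], [-0.77, 2.02], [0.04, 2.7], [-1, 4.14], [0.28, 2.66], [-3.11, 3.11]. Speed limits (rad/s): [2.57, 2.57, 3.14, 3.14, 3.14, 3.14].

INTERFACE

Orientations are given as [roll, pitch, yaw] about the fixed x, y, z axes, in that order (R = Rz(yaw) Ry(pitch) Rx(roll)).
In Python, from plant import bot gives the robot as it stands.
- The arm moves only by the shell command python3 -m pendant 'ROWS' [OPENING]. ROWS is JSON, a list of rows, each an object with "linear": the shift along the world's x, y, z in mm, a list of three; "twist": the turn about the world's z in degrees. In form: [{"linear": [x, y, z], "twist": twist}, ...]. A call has 1 to 20 rows; each row is the pose to reach, as a shift and turn from the pose commanded when the call began; what a row does not reach only later rows make up. A row lasts 1/8 s, in which the tool goes at most 62.5 mm and 10.7 degrees, less where a joint would pass 70% of its speed; a pose out of reach is approached as far as the arm can. A call with a gripper value outside its range is refused whole. OPENING is the closure in counts, from 0 (fully open) to 255 (shut), set as the call begins (- or left out, the last holds). The fingers move at their own pace and stop on an object; the grip force is fixed at half the most. Time passes only in rows, so rows that repeat a pose let the fingers close. It gives the time, the measured TCP pose, the force and the opening at its end, in the units of the state.
- bot.get_obs(): the state, without advancing time (a new reading comes with each control period).
- bot.capture(name): name is "scene" or "top" or "wrist"; returns a dict with "frame" (384x512x3 uint8, blue, green, red), "z_map" (384x512 float32, mm along the optical axis (not along the pixel's ray), 0 where there is no reading), "fx", "fy", "cx", "cy" (pixels), "rvec" (rotation vector, rad) and "tvec" (3), from world to camera coordinates, as OpenCV has them. Camera axes: x right, y down, z forward; pixel columns grow to the right and rows downward; lengths in mm; the calibration is good to about 2 mm. A picture is of the moment at which its call begins.
- bot.close_job(): hands the job in, once; it reports no verdict.
The state is a dict: "time": time; "joint_positions": joint angles; "dq": joint speeds; "tau": joint torques, N m; "tool_pos": TCP position; "tcp_rot": TCP orientation; "contact_force": force on the tool from outside, world axes, zero at the start; "moment": the same for the moment, N m; "grip_width": finger opening in mm.
Only numpy, scipy, OpenCV 4.12 (cv2) and the standard library are available. Lean on these libraries where they do the work, as an engineer would, in place of code of your own. Each camera call takes 0.05 s, during which the arm holds its last target. There are 200 camera calls.

## Working session

There is one attempt and no reset: what is moved stays moved. The work goes in short steps, Python scripts to look and compute and a shell command to move; the robot and the scene stay as the last step left them, time stands still between calls to the robot, and variables do not carry over. Pictures are saved under pics/ and viewed, about 8 in all and at most 12, crops included, and the job is handed in when it is done.

```bash
mkdir -p pics; ls
cat > h.py <<'E'
import numpy as np, cv2
from plant import bot
def cap(n,fn=None):
    c=bot.capture(n)
    if fn: cv2.imwrite('pics/'+fn,c['frame'])
    return c
def pts(c):
    z=c['z_map']; R=cv2.Rodrigues(np.array(c['rvec'],float))[0]; t=np.array(c['tvec'],float).ravel()
    v,u=np.mgrid[:z.shape[0],:z.shape[1]]
    P=np.stack([(u-c['cx'])/c['fx']*z,(v-c['cy'])/c['fy']*z,z],-1)
    W=(P-t)@R
    W[z<=0]=np.nan
    return W
E
python3 - <<'E'
from h import *
a=cap('scene');b=cap('top')
cv2.imwrite('pics/a.png',a['frame']);cv2.imwrite('pics/b.png',b['frame'])
np.savez('/tmp/ab.npz',sa=pts(a),sb=pts(b))
print(bot.get_obs())
E
```

```text
pics
{'time': 0.1, 'joint_positions': array([ 1.19601640e+00,  3.42669173e-01,  1.52490925e+00,  1.16542614e-05,
        1.27539476e+00, -1.45985565e-01]), 'dq': array([ 0.00023141, -0.00143833, -0.00437138,  0.00156545, -0.00272045,
       -0.0029012 ]), 'tau': array([ 1.51464199e-03, -4.31998372e+01, -2.44691652e+01,  7.19531067e-02,
        5.24609245e-02, -7.46769319e-05]), 'tool_pos': array([118.88854972, 510.94434416, 188.91039728]), 'tcp_rot': array([-3.14138080e+00,  1.36422467e-03,  1.34199871e+00]), 'contact_force': array([ 0.16929389, -0.33641304,  0.59757293]), 'moment': array([-0.00831902,  0.02717957,  0.02381967]), 'grip_width': 91.5337720324226}
```

View pics/a.png

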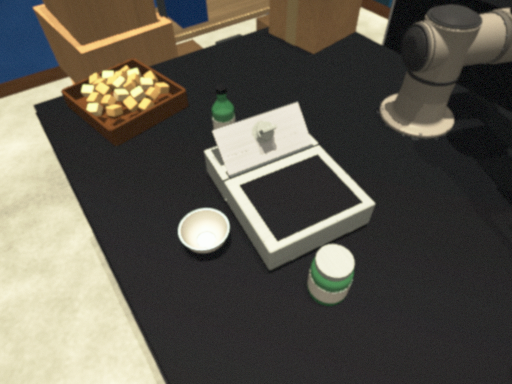

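View pics/b.png

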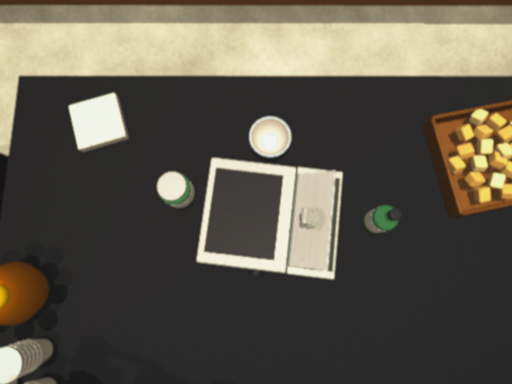

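The scene view shows the cover open, leaning toward the plate, with its wing at about (265,135). In the top view the cover spans columns 290–340, with the wing at (312,217), the bottle at (382,218), the bowl at (270,137) and the jar at (175,188).

Run:
```python
from h import *
d=np.load('/tmp/ab.npz');B=d['sb'];A=d['sa']
im=cv2.imread('pics/b.png')
for n,(u,v) in dict(wing=(312,217),oil=(382,218),oilcap=(394,214),bowl=(270,137),jar=(173,185),c1=(212,160),c2=(343,172),c3=(335,278),c4=(198,262),plate=(240,210),h1=(299,172),h2=(291,270),f1=(333,174),f2=(327,270),tray=(470,160)).items(): print(n,B[v,u].round(0))
# warmer rect: fit top surface band z 80..95
M=((B[...,2]>78)&(B[...,2]<95)); M[:, :196]=0; M[:,345:]=0; M[:150]=0;M[285:]=0
P=B[M][:,:2].astype(np.float32); print('warmer top rect',cv2.minAreaRect(P),len(P))
# cover points: above plane, in region
M=(B[...,2]>92)&(B[...,2]<200); M[:,:285]=0;M[:,345:]=0;M[:165]=0;M[280:]=0
Q=B[M]; print(len(Q),Q.min(0),Q.max(0))
# RANSAC plane
rng=np.random.default_rng(0);best=0
for i in range(500):
    s=Q[rng.choice(len(Q),3,False)];n=np.cross(s[1]-s[0],s[2]-s[0]);n/=np.linalg.norm(n)+1e-9
    k=abs((Q-s[0])@n)<2
    if k.sum()>best: best=k.sum();K=k
c=Q[K].mean(0);n=np.linalg.svd(Q[K]-c)[2][2];n*=np.sign(n[2])
print('plane',c,n,'angle',np.arccos(n[2]),'yaw of xy',np.degrees(np.arctan2(n[1],n[0])),K.sum())
W=Q[((Q-c)@n)>8];print('stud',W.mean(0),len(W),((W-c)@n).max())
```

```text
wing [524. -60. 156.]
oil [ 525. -228.  125.]
oilcap [ 529. -240.  171.]
bowl [762.  29.   2.]
jar [606. 268. 110.]
c1 [674. 178.  87.]
c2 [ 664. -169.    0.]
c3 [ 383. -137.   -1.]
c4 [423. 218.  -2.]
plate [548. 106.  88.]
h1 [644. -40.  88.]
h2 [405. -16.  87.]
f1 [ 621. -109.  165.]
f2 [ 404. -113.   20.]
tray [ 685. -490.   50.]
warmer top rect ((535.9396362304688, 31.989410400390625), (330.8055725097656, 260.8478698730469), 83.26356506347656) 10327
3549 [ 408.81230124 -114.33840459   92.00851512] [640.02673206  -6.40754213 176.94464152]
plane [521.06499511 -64.65203221 130.69429926] [0.08236112 0.69139752 0.71776466] angle 0.7702097157206991 yaw of xy 83.20678521031513 2822
stud [524.3997027  -53.03039779 164.6559752 ] 287 51.0017159554921
```

```bash
python3 -m pendant '[{"linear":[40,-30,60],"twist":-4},{"linear":[90,-75,60],"twist":-12},{"linear":[130,-110,60],"twist":-20},{"linear":[170,-145,60],"twist":-28},{"linear":[210,-180,60],"twist":-36},{"linear":[255,-220,60],"twist":-44},{"linear":[290,-261,60],"twist":-50},{"linear":[301,-310,60],"twist":-56},{"linear":[306,-360,60],"twist":-62},{"linear":[312,-410,60],"twist":-68},{"linear":[318,-460,60],"twist":-74},{"linear":[326,-510,60],"twist":-80},{"linear":[335,-560,60],"twist":-84},{"linear":[335,-590,60],"twist":-84},{"linear":[335,-606,60],"twist":-84},{"linear":[335,-606,60],"twist":-84}]' 255
python3 - <<'E'
from h import *
print(bot.get_obs())
d=np.load('/tmp/ab.npz')
for k,(o,R,z0,z1) in dict(oil=((525,-235),70,60,165),jar=((606,268),70,60,115),bowl=((762,29),80,10,60)).items():
    for n in('sa','sb'):
        B=d[n];m=(np.hypot(B[...,0]-o[0],B[...,1]-o[1])<R)&(B[...,2]>z0)&(B[...,2]<z1)
        p=B[m]; print(k,n,len(p),p.min(0).round(),p.max(0).round())
E
```

```text
time: 2.1
tool_pos: [453.9, -94.9, 249.3]
tcp_rot: [-3.141, 0.001, -0.125]
contact_force: [-1.1, -0.5, -0.5]
grip_width: 0.6
{'time': 2.1, 'joint_positions': array([-3.71782268e-01,  1.85015581e-01,  1.57182872e+00,  2.31535522e-04,
        1.38539314e+00, -2.46466195e-01]), 'dq': array([ 0.03236574, -0.00954908,  0.00687606,  0.00956533,  0.00351253,
        0.01622925]), 'tau': array([-1.12990458e+00, -3.53017581e+01, -2.56818902e+01, -9.72095551e-02,
       -6.70909314e-03, -1.90701317e-01]), 'tool_pos': array([453.87905769, -94.88517665, 249.26532658]), 'tcp_rot': array([-3.14121467e+00,  5.69797667e-04, -1.25358720e-01]), 'contact_force': array([-1.07259901, -0.4856728 , -0.53672359]), 'moment': array([-0.11431519,  0.03090625, -0.02483415]), 'grip_width': 0.5793435953547368}
oil sa 624 [ 501. -261.   60.] [ 560. -210.  165.]
oil sb 524 [ 501. -271.   60.] [ 559. -213.  165.]
jar sa 1707 [571. 236.  60.] [645. 314. 113.]
jar sb 877 [566. 232.  61.] [642. 307. 115.]
bowl sa 1399 [695. -21.  10.] [803.  87.  53.]
bowl sb 1021 [697. -22.  10.] [804.  84.  55.]
```

```bash
python3 -m pendant '[{"linear":[4,23,-20],"twist":0},{"linear":[4,23,-60],"twist":0},{"linear":[4,23,-85],"twist":0},{"linear":[4,22,-93],"twist":0},{"linear":[4,20,-99],"twist":0},{"linear":[4,18,-105],"twist":0},{"linear":[3,16,-111],"twist":0},{"linear":[3,13,-117],"twist":0},{"linear":[3,11,-122],"twist":0},{"linear":[3,8,-127],"twist":0},{"linear":[2,6,-132],"twist":0},{"linear":[2,4,-137],"twist":0},{"linear":[2,2,-142],"twist":0},{"linear":[2,1,-147],"twist":0},{"linear":[2,0,-150],"twist":0}]'
```

```text
time: 3.98
tool_pos: [455.9, -94.5, 99.1]
tcp_rot: [-3.141, 0.001, -0.124]
contact_force: [-0.2, 0.4, 1.5]
grip_width: 0.4
```

```bash
python3 -m pendant '[{"linear":[0,0,-2],"twist":0},{"linear":[0,0,-4],"twist":0},{"linear":[0,0,-6],"twist":0},{"linear":[0,0,-8],"twist":0},{"linear":[0,0,-9],"twist":0},{"linear":[0,0,-9.5],"twist":0}]'; python3 -m pendant '[{"linear":[0,0,-0.5],"twist":0},{"linear":[0,0,-1],"twist":0}]';python3 -m pendant '[{"linear":[0,0,-0.4],"twist":0},{"linear":[0,0,-0.4],"twist":0}]'
```

```text
time: 4.72
tool_pos: [456.1, -94.7, 90.0]
tcp_rot: [3.142, -0.0, -0.124]
contact_force: [0.1, -1.3, 1.4]
grip_width: 0.7
time: 4.97
tool_pos: [456.1, -94.7, 89.0]
tcp_rot: [3.142, -0.0, -0.124]
contact_force: [-0.5, -1.0, 0.9]
grip_width: 0.3
time: 5.22
tool_pos: [456.0, -94.7, 88.6]
tcp_rot: [-3.142, -0.0, -0.124]
contact_force: [0.2, -0.8, 1.2]
grip_width: 0.3
```

```bash
for i in 1 2 3; do python3 -m pendant '[{"linear":[0,0,-0.3],"twist":0},{"linear":[0,0,-0.3],"twist":0}]' | grep -E 'tool_pos|force'; done
python3 - <<'E'
from h import *
c=cap('top','c.png');B=pts(c)
M=(B[...,2]>78)&(B[...,2]<110);M[:,:285]=0;M[:,345:]=0;M[:155]=0;M[285:]=0
Q=B[M]
y=(Q[:,:2]-[535.9,32])@[.117,.993]; x=(Q[:,:2]-[535.9,32])@[.993,-.117]
for a,b in((-70,-60),(-85,-75),(-110,-100),(-130,-120),(-150,-140),(-163,-155)):
    k=(y>a)&(y<b)&(x>40)&(x<105); print(a,np.median(Q[k,2]) if k.any() else None,k.sum())
E
```

```text
tool_pos: [456.1, -94.7, 88.3]
contact_force: [0.2, -0.0, 1.1]
tool_pos: [456.1, -94.7, 88.0]
contact_force: [-0.2, 0.5, 0.9]
tool_pos: [456.0, -94.7, 87.7]
contact_force: [-0.3, -0.1, 1.9]
-70 92.65564884982788 106
-85 98.51766489356345 109
-110 107.91646342728713 83
-130 None 0
-150 None 0
-163 None 0
```

View pics/c.png

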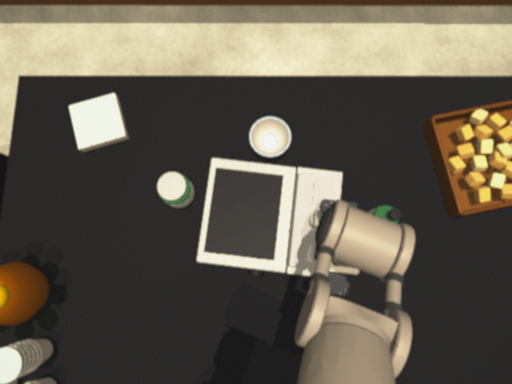

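The top view is mostly covered by the arm. The depth reading still gives the cover about 0.37 rad, so it isn't shut even though the fingertip is at 88 mm. I'll look from the scene camera.

Run:
```python
from h import *
c=cap('scene'); np.savez('/tmp/d.npz',w=pts(c))
cv2.imwrite('pics/d.png',cv2.resize(c['frame'][60:280,160:420],None,fx=3,fy=2.7))
B=pts(c);y=(B[...,:2]-[535.9,32])@[.117,.993]; x=(B[...,:2]-[535.9,32])@[.993,-.117]
for xa in (-100,-80,-40,30,60,90):
  r=[]
  for h in (5,15,25,35,50,65,80,95,105):
    k=(abs(x-xa)<8)&(abs(y+54+h)<4)&(B[...,2]>20); r.append((h,round(float(np.median(B[k][:,2]))) if k.sum()>2 else None))
  print(xa,r)
```

```text
-100 [(5, 91), (15, 94), (25, 98), (35, 102), (50, 213), (65, 117), (80, 120), (95, 127), (105, None)]
-80 [(5, 91), (15, 417), (25, 98), (35, 103), (50, 300), (65, 139), (80, 121), (95, None), (105, None)]
-40 [(5, 91), (15, 425), (25, 405), (35, 102), (50, 346), (65, 238), (80, 195), (95, 221), (105, 234)]
30 [(5, 91), (15, 94), (25, 99), (35, 102), (50, 199), (65, 117), (80, 122), (95, 128), (105, 231)]
60 [(5, 90), (15, 95), (25, 98), (35, 102), (50, 109), (65, 115), (80, 120), (95, 127), (105, None)]
90 [(5, 90), (15, 95), (25, 99), (35, 102), (50, 108), (65, 114), (80, 120), (95, 127), (105, 47)]
```

View pics/d.png

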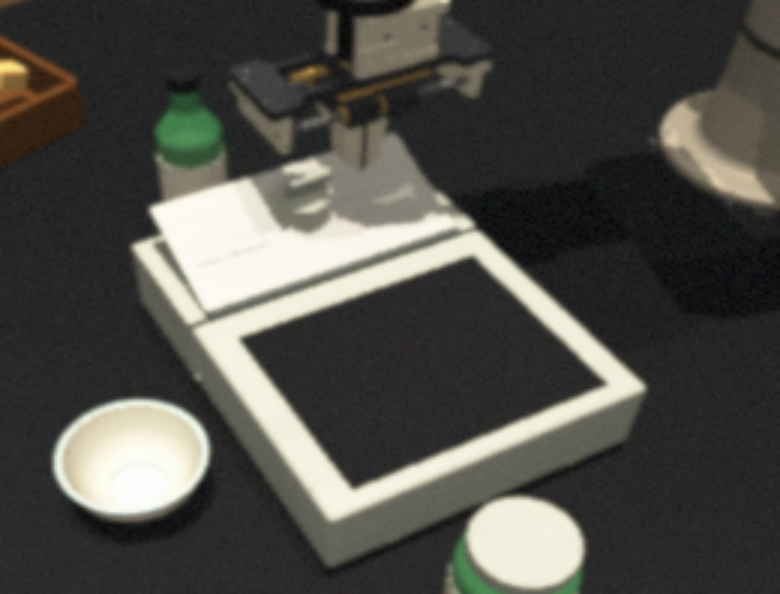

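Run:
```python
import numpy as np
B=np.load('/tmp/d.npz')['w']
# crop px (335..385, 90..190) -> full
for v in range(92,134,3):
    print(v,[tuple(int(t) for t in np.nan_to_num(B[v,u])) for u in range(270,292,3)])
```

```text
92 [(498, -74, 233), (492, -71, 232), (483, -72, 228), (475, -72, 225), (468, -69, 224), (457, -72, 218), (449, -72, 215), (442, -69, 214)]
95 [(499, -72, 226), (491, -71, 224), (481, -74, 218), (473, -73, 216), (465, -72, 213), (461, -67, 215), (454, -64, 213), (448, -61, 213)]
98 [(485, -91, 203), (487, -77, 212), (484, -70, 214), (479, -66, 214), (472, -63, 214), (468, -58, 215), (456, -62, 207), (451, -57, 209)]
101 [(485, -90, 196), (492, -70, 210), (489, -63, 213), (483, -60, 212), (476, -58, 210), (469, -56, 208), (456, -61, 200), (451, -56, 201)]
104 [(501, -69, 206), (494, -66, 205), (489, -63, 204), (482, -60, 203), (474, -59, 200), (467, -58, 198), (440, -79, 175), (270, -265, 0)]
107 [(334, -290, 0), (474, -93, 173), (489, -62, 197), (482, -60, 195), (454, -84, 169), (449, -79, 171), (438, -80, 165), (280, -252, 0)]
110 [(343, -278, 0), (472, -94, 163), (471, -85, 167), (464, -82, 167), (455, -82, 163), (446, -81, 159), (299, -244, 0), (406, -106, 128)]
113 [(353, -265, 0), (474, -92, 156), (471, -84, 160), (463, -83, 157), (453, -84, 152), (445, -82, 150), (418, -103, 12
[... 163 characters left out ...]
9 [(471, -107, 128), (464, -105, 126), (470, -84, 141), (462, -83, 139), (454, -81, 137), (445, -80, 133), (428, -89, 120), (420, -87, 118)]
122 [(474, -103, 122), (465, -102, 119), (461, -96, 121), (462, -82, 130), (454, -81, 127), (441, -85, 118), (434, -82, 117), (426, -80, 116)]
125 [(505, -62, 154), (473, -91, 120), (465, -90, 117), (460, -85, 118), (452, -83, 116), (445, -79, 115), (440, -74, 116), (434, -70, 116)]
128 [(483, -90, 116), (478, -85, 117), (470, -83, 115), (464, -79, 115), (457, -76, 113), (451, -72, 113), (444, -68, 112), (436, -66, 110)]
131 [(502, -64, 133), (481, -80, 113), (476, -75, 114), (467, -75, 109), (461, -71, 109), (454, -67, 108), (0, 0, 0), (441, -60, 107)]
```

Run:
```python
from h import *
c=cap('wrist','e.png');B=pts(c);print(c['tvec'],c['fx'])
R=cv2.Rodrigues(np.array(c['rvec'],float))[0];print('cam pos',-R.T@np.array(c['tvec']).ravel(),'axis',R[2])
z=B[...,2]; print(np.histogram(z[np.isfinite(z)],bins=range(-40,240,8)))
np.save('/tmp/e.npy',B);o=bot.get_obs();print(o['tool_pos'],o['joint_positions'],o['contact_force'],o['tau'])
```

```text
[-464.85858943  -43.26950797  282.21832873] 275.21923427920046
cam pos [467.12386111 -13.06669336 281.49156908] axis [-0.03848745 -0.30144526 -0.95270639]
(array([    0,     0,     0,     0, 44847,  2137,     0,     0,     5,
          15,    38,    90,   250,   233,    96, 35655, 16436,  9638,
        9053,  7597,  3772,  1607,  1938,   301,  1656,   125,   109,
          27,   711,  4203, 12511, 12064,  4793, 16965]), array([-40, -32, -24, -16,  -8,   0,   8,  16,  24,  32,  40,  48,  56,
        64,  72,  80,  88,  96, 104, 112, 120, 128, 136, 144, 152, 160,
       168, 176, 184, 192, 200, 208, 216, 224, 232]))
[456.05449985 -94.65421597  87.72572019] [-3.69423766e-01  3.51917658e-01  1.82710818e+00  9.89432741e-06
  9.62493360e-01 -2.45369012e-01] [0.72245788 0.0556165  1.01742683] [ 1.54018882e-01 -3.84764779e+01 -1.94472134e+01  1.50184538e-01
  1.08507446e-01  9.00800242e-04]
```

View pics/e.png

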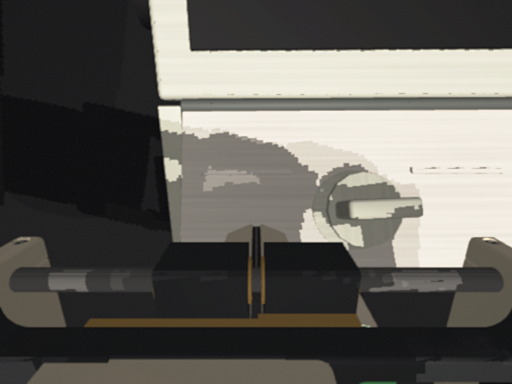

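The wrist view shows the shut fingers centred at column 256, with their tips against the cover around row 230. The wing is at (385,208). I'll project the TCP to see which height the tips really reach.

Run:
```python
from h import *
c=cap('wrist');B=pts(c)
K=np.array([[c['fx'],0,c['cx']],[0,c['fy'],c['cy']],[0,0,1]])
P=np.array([[456,-94.7,z] for z in (88,107,120,135,154)]+[[456,-85,z] for z in (88,107,120,135)],float)
print(cv2.projectPoints(P,np.array(c['rvec']),np.array(c['tvec']),K,None)[0].reshape(-1,2).round())
for v in range(215,330,6): print(v,[tuple(int(t) for t in np.nan_to_num(B[v,u])) for u in (200,225,240,252,257,272,290,320)])
```

```text
[[255. 217.]
 [255. 228.]
 [255. 237.]
 [255. 248.]
 [254. 266.]
 [253. 205.]
 [253. 215.]
 [253. 223.]
 [252. 234.]]
215 [(421, -77, 113), (438, -79, 113), (447, -81, 113), (455, -81, 114), (459, -82, 114), (468, -83, 113), (480, -84, 115), (499, -86, 115)]
221 [(421, -81, 115), (437, -83, 115), (447, -84, 114), (455, -85, 116), (458, -85, 115), (468, -86, 116), (480, -88, 115), (499, -90, 116)]
227 [(421, -84, 117), (437, -86, 116), (447, -88, 116), (455, -85, 124), (458, -85, 124), (467, -90, 117), (479, -92, 117), (498, -94, 117)]
233 [(420, -89, 117), (436, -90, 117), (449, -82, 136), (455, -85, 132), (458, -85, 133), (467, -84, 137), (479, -95, 118), (498, -97, 119)]
239 [(420, -92, 119), (441, -81, 144), (449, -83, 143), (455, -85, 140), (458, -86, 140), (467, -85, 142), (478, -99, 119), (498, -102, 119)]
245 [(441, -57, 194), (450, -58, 196), (455, -58, 195), (455, -85, 148), (458, -85, 147), (466, -60, 196), (472, -60, 196), (483, -61, 197)]
251 [(442, -57, 199), (451, -57, 201), (456, -58, 201), (455, -85, 153), (458, -85, 154), (466, -59, 200), (472, -60, 200), (482, -61, 
[... 1139 characters left out ...]
 [(443, -67, 213), (450, -68, 213), (455, -69, 212), (432, -249, -2), (438, -249, 0), (464, -71, 212), (470, -71, 213), (479, -73, 212)]
311 [(443, -69, 213), (450, -70, 214), (455, -71, 213), (431, -258, -1), (437, -259, -1), (464, -73, 212), (469, -73, 213), (478, -74, 212)]
317 [(442, -72, 213), (450, -73, 212), (454, -73, 213), (430, -267, -1), (436, -268, -1), (464, -73, 215), (469, -74, 214), (478, -76, 213)]
323 [(443, -71, 217), (450, -72, 216), (455, -72, 217), (458, -72, 217), (459, -73, 216), (464, -74, 216), (469, -74, 216), (478, -76, 216)]
329 [(445, -67, 223), (451, -68, 222), (455, -68, 223), (458, -69, 222), (460, -69, 222), (464, -70, 222), (469, -70, 222), (476, -71, 223)]
```

```bash
cat >> h.py <<'E'
def cov(B):
    y=(B[...,:2]-[535.9,32])@[.117,.993]; x=(B[...,:2]-[535.9,32])@[.993,-.117]
    k=(x>45)&(x<108)&(y<-60)&(y>-150)&(B[...,2]>84)&(B[...,2]<180)
    p=np.polyfit(-54-y[k],B[k][:,2],1); return np.arctan(p[0]).round(4),p[1].round(1),k.sum()
E
python3 -c "
from h import *
print(cov(pts(cap('wrist'))),cov(pts(cap('scene'))))"
python3 -m pendant '[{"linear":[0,0,-1.5],"twist":0},{"linear":[0,0,-3],"twist":0},{"linear":[0,0,-4.5],"twist":0},{"linear":[0,0,-4.5],"twist":0}]'
python3 -c "
from h import *
print(cov(pts(cap('wrist'))),cov(pts(cap('scene'))))"
```

```text
(np.float64(0.3855), np.float64(86.1), np.int64(12329)) (np.float64(0.3861), np.float64(88.2), np.int64(983))
time: 6.78
tool_pos: [456.0, -94.6, 83.1]
tcp_rot: [-3.141, 0.0, -0.124]
contact_force: [-0.5, -0.4, 0.6]
grip_width: 0.4
(np.float64(0.3396), np.float64(86.2), np.int64(12066)) (np.float64(0.3395), np.float64(88.2), np.int64(945))
```

```bash
python3 -m pendant '[{"linear":[0,0,-3],"twist":0},{"linear":[0,0,-6],"twist":0},{"linear":[0,0,-9],"twist":0},{"linear":[0,0,-12],"twist":0},{"linear":[0,0,-15],"twist":0},{"linear":[0,0,-18],"twist":0},{"linear":[0,0,-20],"twist":0},{"linear":[0,0,-22],"twist":0}]'
python3 -c "
from h import *
print(cov(pts(cap('wrist'))),cov(pts(cap('scene'))))"
```

```text
time: 7.88
tool_pos: [456.0, -94.7, 61.1]
tcp_rot: [3.142, 0.0, -0.124]
contact_force: [0.3, -1.2, 1.2]
grip_width: 0.6
(np.float64(0.112), np.float64(86.3), np.int64(10447)) (np.float64(0.1078), np.float64(88.1), np.int64(761))
```

```bash
python3 -m pendant '[{"linear":[0,0,-2],"twist":0},{"linear":[0,0,-4],"twist":0},{"linear":[0,0,-6],"twist":0},{"linear":[0,0,-7],"twist":0},{"linear":[0,0,-7],"twist":0}]'
python3 -c "
from h import *
print(cov(pts(cap('wrist'))),cov(pts(cap('scene'))))"
for i in 1 2 3; do python3 -m pendant '[{"linear":[0,0,-0.4],"twist":0},{"linear":[0,0,-0.4],"twist":0}]' | grep -E 'tool_pos|force'; done
python3 -c "
from h import *
print(cov(pts(cap('wrist'))),cov(pts(cap('scene'))))"
```

```text
time: 8.6
tool_pos: [456.0, -94.6, 54.1]
tcp_rot: [-3.141, 0.0, -0.124]
contact_force: [0.5, -0.4, 0.7]
grip_width: 0.6
(np.float64(0.0336), np.float64(86.5), np.int64(9926)) (np.float64(0.0328), np.float64(88.2), np.int64(708))
tool_pos: [456.0, -94.6, 53.8]
contact_force: [-0.4, 0.9, 0.5]
tool_pos: [456.0, -94.6, 53.4]
contact_force: [0.0, 0.4, 1.0]
tool_pos: [456.0, -94.6, 53.0]
contact_force: [-0.2, 0.0, 0.7]
(np.float64(0.0221), np.float64(86.4), np.int64(9841)) (np.float64(0.0211), np.float64(88.2), np.int64(695))
```

```bash
for i in 1 2 3; do python3 -m pendant '[{"linear":[0,0,-0.4],"twist":0},{"linear":[0,0,-0.4],"twist":0}]' | grep -E 'tool_pos|force'; done
python3 -c "
from h import *
print(cov(pts(cap('wrist'))),cov(pts(cap('scene'))),bot.get_obs()['tau'])"
```

```text
tool_pos: [456.0, -94.7, 52.6]
contact_force: [-0.4, 0.5, 1.2]
tool_pos: [456.1, -94.7, 52.2]
contact_force: [-0.7, 0.7, 1.0]
tool_pos: [456.1, -94.7, 51.8]
contact_force: [0.3, -0.5, 0.8]
(np.float64(0.0088), np.float64(86.4), np.int64(9758)) (np.float64(0.0091), np.float64(88.2), np.int64(683)) [ 8.20515049e-02 -3.98198497e+01 -1.81860226e+01  1.12802263e-01
 -7.48871919e-02 -3.50671347e-03]
```

```bash
for i in 1 2; do python3 -m pendant '[{"linear":[0,0,-0.3],"twist":0},{"linear":[0,0,-0.3],"twist":0}]' | grep -E 'tool_pos|force'; done
python3 -c "
from h import *
print(cov(pts(cap('wrist'))),cov(pts(cap('scene'))),bot.get_obs()['tau'])"
```

```text
tool_pos: [456.1, -94.7, 51.5]
contact_force: [-0.7, 0.5, 0.3]
tool_pos: [456.1, -94.7, 51.2]
contact_force: [-1.1, 0.6, 1.7]
(np.float64(0.0019), np.float64(86.5), np.int64(9724)) (np.float64(0.0031), np.float64(88.0), np.int64(680)) [ 1.55823086e-01 -3.97835970e+01 -1.80632418e+01  1.50386961e-01
 -4.04681743e-02 -2.10483209e-03]
```

```bash
python3 -m pendant '[{"linear":[0,0,30],"twist":0},{"linear":[0,0,80],"twist":0},{"linear":[5,0,120],"twist":5},{"linear":[20,1,120],"twist":15},{"linear":[30,2,120],"twist":25},{"linear":[40,2,120],"twist":35},{"linear":[50,3,120],"twist":45},{"linear":[55,3,120],"twist":55},{"linear":[60,4,120],"twist":65},{"linear":[65,4,120],"twist":75},{"linear":[65,4,120],"twist":85},{"linear":[65,4,120],"twist":90},{"linear":[65,4,120],"twist":90}]' 144
python3 - <<'E'
from h import *
c=cap('scene'); B=pts(c); np.savez('/tmp/f.npz',w=B)
print(cov(B),bot.get_obs()['tool_pos'])
cv2.imwrite('pics/f.png',cv2.resize(c['frame'][20:220,180:380],None,fx=3,fy=3))
# wing & fingers: points near stud column
d=np.hypot(B[...,0]-521.4,B[...,1]+91.1)
for z0 in range(85,260,6):
    k=(d<75)&(B[...,2]>=z0)&(B[...,2]<z0+6); q=B[k]
    if len(q): print(z0,len(q),q.min(0).round(),q.max(0).round())
E
```

```text
time: 12.62
tool_pos: [521.0, -90.5, 171.1]
tcp_rot: [-3.141, -0.0, 1.446]
contact_force: [0.3, 0.4, 0.2]
grip_width: 39.7
(np.float64(0.0013), np.float64(88.2), np.int64(690)) [521.0522611  -90.59719366 171.11270762]
85 1376 [ 447. -137.   85.] [596. -16.  91.]
91 25 [ 455. -121.   91.] [591. -18.  92.]
103 13 [505. -90. 106.] [541. -69. 109.]
109 102 [ 499. -108.  109.] [541. -69. 115.]
115 26 [503. -92. 115.] [537. -83. 121.]
121 23 [504. -91. 121.] [537. -84. 127.]
127 33 [503. -93. 127.] [539. -83. 133.]
133 54 [502. -96. 133.] [537. -83. 138.]
205 12 [ 509. -114.  208.] [529. -66. 210.]
211 31 [ 509. -117.  211.] [535. -59. 217.]
217 39 [ 509. -122.  217.] [535. -52. 223.]
223 44 [ 509. -125.  223.] [536. -50. 229.]
229 45 [ 515. -127.  229.] [536. -50. 235.]
235 20 [ 515. -126.  235.] [536. -51. 240.]
241 5 [ 527. -125.  243.] [535. -64. 247.]
247 4 [ 526. -126.  248.] [533. -66. 252.]
253 5 [ 526. -126.  253.] [535. -64. 257.]
```

View pics/f.png

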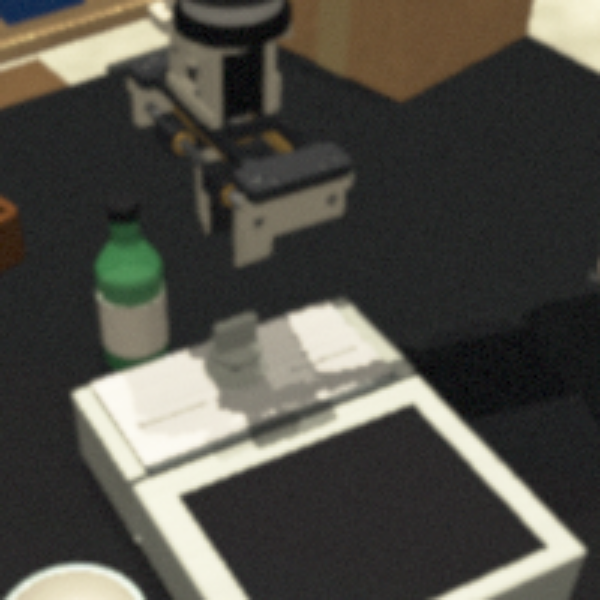

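The cover is flat and the wing sits at about (236,340) in the crop. The shut fingertips are really 37 mm above the reported TCP: tips at 208 mm, reported 171 mm. I'll allow for that offset.

Run:
```python
from h import *
for n in('wrist','scene'):
    B=pts(cap(n)); d=np.hypot(B[...,0]-521.4,B[...,1]+91.1)
    k=(d<28)&(B[...,2]>129)&(B[...,2]<142); q=B[k]
    print(n,len(q),q[:,2].max(), cv2.minAreaRect(q[:,:2].astype(np.float32)),q.mean(0))
    k=(d<60)&(B[...,2]>107)&(B[...,2]<114); q=B[k]
    if len(q)>5: print(cv2.minEnclosingCircle(q[:,:2].astype(np.float32)))
```

```text
wrist 438 137.45769387253102 ((520.0935668945312, -92.2905502319336), (9.97458267211914, 35.241554260253906), 85.37616729736328) [518.85924561 -92.13332276 135.27282965]
((520.347900390625, -92.38753509521484), 21.88177490234375)
scene 73 139.48809662896653 ((519.2969360351562, -88.98394012451172), (11.053556442260742, 35.138309478759766), 89.8477554321289) [520.91369068 -87.8226613  135.09748251]
((519.8424682617188, -88.41533660888672), 21.967866897583008)
```

```bash
python3 -m pendant '[{"linear":[-1,-1,-25],"twist":1},{"linear":[-1,-1,-55],"twist":1},{"linear":[-1,-1,-75],"twist":1},{"linear":[-1,-1,-85],"twist":1},{"linear":[-1,-1,-91],"twist":1},{"linear":[-1,-1,-94],"twist":1},{"linear":[-1,-1,-94],"twist":1},{"linear":[-1,-1,-94],"twist":1}]'
python3 -m pendant '[{"linear":[0,0,0],"twist":0},{"linear":[0,0,0],"twist":0},{"linear":[0,0,0],"twist":0},{"linear":[0,0,0],"twist":0},{"linear":[0,0,0],"twist":0}]' 255
python3 -c "
from h import *
o=bot.get_obs();print(o['moment'],o['tool_pos'],o['grip_width'])"
```

```text
time: 13.78
tool_pos: [520.4, -91.8, 77.8]
tcp_rot: [3.141, 0.0, 1.464]
contact_force: [-0.8, 0.0, 0.3]
grip_width: 39.8
time: 14.4
tool_pos: [520.1, -91.6, 77.2]
tcp_rot: [3.142, -0.0, 1.464]
contact_force: [0.9, -0.2, 1.1]
grip_width: 9.6
[-0.02729152 -0.06002664  0.05199292] [520.09540018 -91.64260735  77.2489738 ] 9.61178308343276
```

```bash
cat > m.py <<'E'
from h import *
o=bot.get_obs();print('  yaw %.2f z %.2f Fz %.1f Mz %.3f w %.1f'%(np.degrees(o['tcp_rot'][2]),o['tool_pos'][2],o['contact_force'][2],o['moment'][2],o['grip_width']))
E
python3 -m pendant '[{"linear":[0,0,-1],"twist":0},{"linear":[0,0,-2],"twist":0},{"linear":[0,0,-2],"twist":0}]' >/dev/null; python3 m.py
python3 -m pendant '[{"linear":[0,0,0],"twist":-4},{"linear":[0,0,0],"twist":-7},{"linear":[0,0,0],"twist":-7}]'>/dev/null; python3 m.py
python3 -m pendant '[{"linear":[0,0,0],"twist":-2},{"linear":[0,0,0],"twist":-4},{"linear":[0,0,0],"twist":-4}]'>/dev/null; python3 m.py
python3 -m pendant '[{"linear":[0,0,0],"twist":-2},{"linear":[0,0,0],"twist":-3},{"linear":[0,0,0],"twist":-3}]'>/dev/null; python3 m.py
```

```text
yaw 83.89 z 75.29 Fz 2.7 Mz 0.047 w 10.0
  yaw 76.91 z 75.32 Fz 2.1 Mz -0.004 w 10.0
  yaw 72.87 z 75.28 Fz 2.3 Mz 0.002 w 10.0
  yaw 69.88 z 75.28 Fz 1.9 Mz 0.090 w 9.7
```

```bash
for i in 1 2 3; do python3 -m pendant '[{"linear":[0,0,0],"twist":0}]' >/dev/null; python3 m.py; done
for i in 1 2 3 4; do python3 -m pendant '[{"linear":[0,0,-0.25],"twist":0},{"linear":[0,0,-0.5],"twist":0}]' >/dev/null; python3 m.py; done
```

```text
yaw 69.90 z 75.27 Fz 3.0 Mz 0.102 w 9.4
  yaw 69.90 z 75.28 Fz 2.8 Mz 0.086 w 9.9
  yaw 69.89 z 75.26 Fz 2.8 Mz 0.077 w 9.6
  yaw 69.89 z 74.88 Fz 4.4 Mz 0.074 w 9.7
  yaw 69.89 z 74.33 Fz 4.2 Mz 0.118 w 9.7
  yaw 69.90 z 73.77 Fz 4.2 Mz 0.098 w 9.8
  yaw 69.89 z 73.28 Fz 4.8 Mz 0.150 w 9.6
```

```bash
python3 -m pendant '[{"linear":[0,0,0],"twist":-1.5},{"linear":[0,0,0],"twist":-3},{"linear":[0,0,0],"twist":-3}]'>/dev/null; python3 m.py
for i in 1 2 3 4 5 6; do python3 -m pendant '[{"linear":[0,0,-0.25],"twist":0},{"linear":[0,0,-0.5],"twist":0}]' >/dev/null; python3 m.py; done
```

```text
yaw 66.88 z 73.24 Fz 5.5 Mz 0.201 w 9.9
  yaw 66.91 z 72.99 Fz 6.2 Mz 0.204 w 9.9
  yaw 66.91 z 72.47 Fz 6.5 Mz 0.143 w 10.1
  yaw 66.91 z 71.96 Fz 6.7 Mz 0.152 w 9.3
  yaw 66.91 z 71.47 Fz 6.0 Mz 0.169 w 9.9
  yaw 66.91 z 71.00 Fz 8.0 Mz 0.170 w 9.9
  yaw 66.91 z 70.53 Fz 7.9 Mz 0.156 w 10.0
```

```bash
for i in 1 2 3 4 5 6; do python3 -m pendant '[{"linear":[0,0,-0.25],"twist":0},{"linear":[0,0,-0.5],"twist":0}]' >/dev/null; python3 m.py; done
```

```text
yaw 66.91 z 70.04 Fz 7.5 Mz 0.165 w 10.1
  yaw 66.91 z 69.56 Fz 6.2 Mz 0.139 w 9.5
  yaw 66.91 z 69.10 Fz 6.8 Mz 0.200 w 9.9
  yaw 66.91 z 68.60 Fz 7.6 Mz 0.188 w 10.1
  yaw 66.91 z 68.14 Fz 7.8 Mz 0.188 w 10.0
  yaw 66.91 z 67.66 Fz 7.8 Mz 0.146 w 9.9
```

```bash
for i in 1 2 3 4 5 6; do python3 -m pendant '[{"linear":[0,0,-0.2],"twist":0},{"linear":[0,0,-0.4],"twist":0}]' >/dev/null; python3 m.py; done
```

```text
yaw 66.91 z 67.25 Fz 7.9 Mz 0.168 w 9.9
  yaw 66.91 z 66.83 Fz 8.5 Mz 0.141 w 9.6
  yaw 66.91 z 66.46 Fz 8.0 Mz 0.198 w 9.6
  yaw 66.91 z 66.09 Fz 8.1 Mz 0.148 w 10.0
  yaw 66.90 z 65.69 Fz 8.5 Mz 0.116 w 10.1
  yaw 66.91 z 65.29 Fz 8.6 Mz 0.172 w 9.7
```

```bash
for i in 1 2 3 4 5 6; do python3 -m pendant '[{"linear":[0,0,-0.2],"twist":0},{"linear":[0,0,-0.4],"twist":0}]' >/dev/null; python3 m.py; done
```

```text
yaw 66.90 z 64.88 Fz 8.3 Mz 0.126 w 9.7
  yaw 66.89 z 64.12 Fz 5.0 Mz -0.012 w 9.8
  yaw 66.88 z 63.76 Fz 5.7 Mz 0.003 w 9.9
  yaw 66.88 z 63.34 Fz 5.5 Mz -0.022 w 9.3
  yaw 66.88 z 62.96 Fz 6.4 Mz 0.040 w 9.8
  yaw 66.88 z 62.56 Fz 6.9 Mz 0.020 w 9.7
```

```bash
python3 -m pendant '[{"linear":[0,0,0.4],"twist":0},{"linear":[0,0,0.8],"twist":0}]' >/dev/null; python3 m.py
for i in 1 2 3; do python3 -m pendant '[{"linear":[0,0,0],"twist":-2},{"linear":[0,0,0],"twist":-4}]' >/dev/null; python3 m.py; done
```

```text
yaw 66.88 z 63.33 Fz 5.1 Mz -0.012 w 9.9
  yaw 62.82 z 63.36 Fz 5.8 Mz -0.006 w 9.8
  yaw 58.82 z 63.37 Fz 5.5 Mz -0.001 w 9.8
  yaw 54.82 z 63.37 Fz 6.3 Mz 0.047 w 10.0
```

Turning freely; continuing to a yaw of about -4°.

```bash
python3 -m pendant '[{"linear":[0,0,0],"twist":-3},{"linear":[0,0,0],"twist":-6},{"linear":[0,0,0],"twist":-9},{"linear":[0,0,0],"twist":-12},{"linear":[0,0,0],"twist":-15},{"linear":[0,0,0],"twist":-18},{"linear":[0,0,0],"twist":-21},{"linear":[0,0,0],"twist":-24}]' >/dev/null; python3 m.py
python3 -m pendant '[{"linear":[0,0,0],"twist":-3},{"linear":[0,0,0],"twist":-6},{"linear":[0,0,0],"twist":-9},{"linear":[0,0,0],"twist":-12},{"linear":[0,0,0],"twist":-15},{"linear":[0,0,0],"twist":-18},{"linear":[0,0,0],"twist":-21},{"linear":[0,0,0],"twist":-24}]' >/dev/null; python3 m.py
for i in 1 2 3; do python3 -m pendant '[{"linear":[0,0,0],"twist":-1},{"linear":[0,0,0],"twist":-3}]' >/dev/null; python3 m.py; done; python3 -m pendant '[{"linear":[0,0,0],"twist":-0.5},{"linear":[0,0,0],"twist":-1}]' >/dev/null; python3 m.py
```

```text
yaw 30.79 z 63.35 Fz 5.9 Mz 0.064 w 9.9
  yaw 6.79 z 63.33 Fz 6.3 Mz 0.021 w 9.9
  yaw 3.83 z 63.34 Fz 5.4 Mz 0.059 w 9.7
  yaw 0.84 z 63.34 Fz 6.4 Mz -0.006 w 9.7
  yaw -2.17 z 63.33 Fz 6.4 Mz 0.015 w 9.6
  yaw -3.13 z 63.32 Fz 6.4 Mz 0.040 w 9.8
```

```bash
python3 -m pendant '[{"linear":[0,0,0],"twist":-1},{"linear":[0,0,0],"twist":-2},{"linear":[0,0,0],"twist":-2}]' >/dev/null; python3 m.py
for i in 1 2 3; do python3 -m pendant '[{"linear":[0,0,0.5],"twist":0},{"linear":[0,0,1],"twist":0}]' >/dev/null; python3 m.py; done
python3 -m pendant '[{"linear":[0,0,0],"twist":0},{"linear":[0,0,0],"twist":0},{"linear":[0,0,0],"twist":0},{"linear":[0,0,0],"twist":0}]' 144; python3 m.py
```

```text
yaw -5.12 z 63.34 Fz 7.0 Mz 0.011 w 9.8
  yaw -5.11 z 64.28 Fz 5.6 Mz -0.017 w 9.5
  yaw -5.11 z 65.25 Fz 4.9 Mz 0.087 w 9.5
  yaw -5.11 z 66.18 Fz 3.2 Mz -0.008 w 9.8
time: 29.28
tool_pos: [519.9, -91.6, 66.1]
tcp_rot: [-3.141, 0.0, -0.089]
contact_force: [-0.3, -0.0, 0.2]
grip_width: 39.3
  yaw -5.11 z 66.06 Fz 0.2 Mz -0.008 w 39.3
```

Released. Next I lift straight up and check the wing's height and angle.

```bash
python3 -m pendant '[{"linear":[0,0,10],"twist":0},{"linear":[0,0,40],"twist":0},{"linear":[0,0,80],"twist":0},{"linear":[0,0,110],"twist":0},{"linear":[-20,0,130],"twist":0},{"linear":[-60,0,130],"twist":0},{"linear":[-60,0,130],"twist":0},{"linear":[-60,0,130],"twist":0}]'
python3 - <<'E'
from h import *
for n in('wrist','scene','top'):
    c=cap(n,'g_%s.png'%n);B=pts(c); d=np.hypot(B[...,0]-520.2,B[...,1]+91.5)
    k=(d<30)&(B[...,2]>108)&(B[...,2]<150); q=B[k]
    if len(q)>5: print(n,len(q),np.percentile(q[:,2],95), cv2.minAreaRect(q[:,:2].astype(np.float32)))
    print(n,cov(B))
d=np.load('/tmp/ab.npz')['sb'];B=pts(c)
for k,(o,R,z0,z1) in dict(oil=((530,-242),50,60,165),jar=((606,268),60,60,115),bowl=((750,32),70,10,60)).items():
    for D in(d,B):
        m=(np.hypot(D[...,0]-o[0],D[...,1]-o[1])<R)&(D[...,2]>z0)&(D[...,2]<z1);print(k,m.sum(),D[m].mean(0).round(1))
E
```

```text
time: 30.28
tool_pos: [460.9, -91.9, 197.0]
tcp_rot: [3.141, -0.002, -0.089]
contact_force: [-0.1, 0.9, -0.5]
grip_width: 39.9
wrist 443 125.71452821517718 ((519.892578125, -91.66766357421875), (35.540138244628906, 10.303632736206055), 85.45565795898438)
wrist (np.float64(0.0002), np.float64(86.5), np.int64(4471))
scene 94 127.12430390087295 ((520.1726684570312, -88.86175537109375), (35.62791061401367, 10.504034042358398), 81.40406799316406)
scene (np.float64(0.0), np.float64(88.1), np.int64(688))
top 37 128.14909164885324 ((520.8909912109375, -81.48550415039062), (15.12586498260498, 8.900154113769531), 84.7209243774414)
top (np.float64(-0.002), np.float64(88.5), np.int64(777))
oil 524 [ 526.  -230.7  110.1]
oil 0 [nan nan nan]
jar 877 [600.5 266.7 102.6]
jar 881 [600.5 266.7 102.3]
bowl 1021 [759.7  30.7  30.3]
bowl 1017 [759.6  30.5  30.4]<stdin>:10: RuntimeWarning: Mean of empty slice.
  ret = um.true_divide(
```

View pics/g_scene.png

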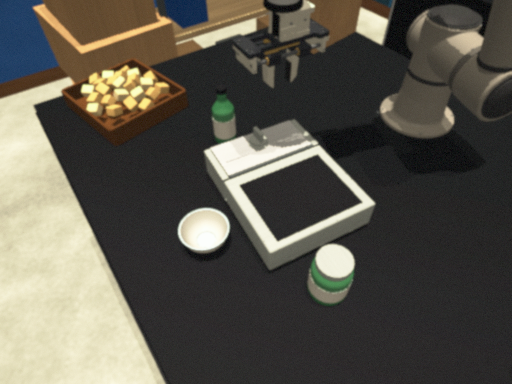

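```bash
python3 -c "
from h import *
a=np.load('/tmp/ab.npz')['sa'];B=pts(cap('scene'))
for D in(a,B):
    m=(np.hypot(D[...,0]-530,D[...,1]+242)<50)&(D[...,2]>100)&(D[...,2]<165);print(m.sum(),D[m].mean(0).round(1),D[m].max(0).round(1))
print(bot.close_job())"
```

```text
386 [ 535.7 -229.7  124.5] [ 558.8 -211.4  165. ]
386 [ 535.7 -229.7  124.3] [ 557.8 -211.1  165. ]
the job is handed in; nothing more can be done
None
```

The cover is shut and the stud is pushed in, turned a quarter turn clockwise and locked. I handed the job in at about 30 s of the 64 s allowed; the hand-in gives no verdict.

- **Cover:** I pushed it down with the shut fingers. The last camera checks put it within 0.002 rad of shut.
- **Stud:** It came free at about 12.7 mm, felt as the wing torque dropping from about 0.15 N m to nearly 0. After I let go, it rose and now stands about 11 mm in.
- **Turn:** The wing measures about 1.53 rad, above the 1.42 needed to lock.
- **Loads:** The highest sampled downward force was about 8.6 N (limit 20 N) and the highest wing torque about 0.2 N m (limit 0.3 N m). I only sampled between moves, so brief peaks could have been missed.
- **Bystanders:** The jar, bottle and bowl measured within 1 mm of their starting places. The arm hid the bottle in the last top view, so I checked it in the scene view instead.
- **Disagreement:** The real fingertips are about 37 mm above the TCP position the robot reports. I saw this when the cover was still open although the reported height said it was shut, and I allowed for it from then on.

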